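# Clip the self-closing tweezers onto the tall sample tube

## Robot

A 7-joint arm with a two-finger parallel gripper is mounted at the origin on the work surface. World frame = base frame: x ahead of the robot, y to its left, z up, the work surface at z = 0. Lengths are in m, angles in rad, forces in N, time in s.
With the tool pointing down it reaches from about 0.4 to 0.85 m from the base axis. Payload 10.4 kg.
Tool frame: the origin (TCP) lies at the very end of the fingers, on their centre line; the grasp point (between the pads) lies 19 mm behind it; y points along the fingers, x is the direction in which the jaws open and shut, and the axes are right-handed (so a half turn about y gives the same grasp; the last joint's range is limited). The gripper opens to 87 mm and grips with 3 to 60 N. Pads are 19 mm wide; open, the fingers measure 117 mm over their backs; the gripper's body (75 mm by 190 mm) begins 51 mm behind the grasp point.
Start: joints at [1.13, 0.332, -0.065, 1.46, 0.022, 1.35, -0.088], TCP at [0.254, -0.571, 0.223] pointing down, gripper open.
Joint ranges: [-2.6, 2.6], [-0.5, 2.12], [-1.47, 1.34], [0.16, 2.42], [-1.27, 4.41], [0.06, 2.06], [-2.6, 2.6]. Speed limits (rad/s): [2.22, 2.22, 2.79, 2.79, 3.14, 3.14, 3.14].

## Interface

Orientations are given as a unit quaternion [x, y, z, w].
In Python, from bench import readout, vision, r gives the robot as it stands.
- The arm moves only by the tool arm_command, never from a script. Its argument "targets" is a list that holds one entry, the list of rows, each a list of 6 numbers: the shift along the tool's x, y, z in m, then the turn, a rotation vector about the tool's x, y, z in degrees. A call has 1 to 12 rows; each row shifts and turns the commanded pose from where the row before left it, along the tool's axes as they then stand; what a row does not reach is not made up. A row lasts 1/12 s, in which the tool goes at most 41.7 mm and 7.16 degrees, less where a joint would pass 70% of its speed; a pose out of reach is approached as far as the arm can. A call is refused whole if a number of a shift passes 0.0417 or a number of a turn 7.16, either way. A call with a gripper value outside its range is refused whole. "hand" is the opening, from 0 (shut) to 1 (fully open), set as the call begins (left out, the last holds). The fingers move at their own pace and stop on an object; "grip_force" is the grip in N (left out, the last holds). Time passes only in rows, so rows that do not move let the fingers close. It gives the time, the measured TCP pose, the force and the opening at its end, in the units of the state.
- readout.read_state(): the state, without advancing time (a new reading comes with each control period).
- vision.camera(name): name is "scene" or "top"; returns a dict with "pixels" (480x640x3 uint8, blue, green, red), "fovy" (degrees; the focal length in pixels is half the picture's height over the tangent of half this angle, whatever the lens; pixels are square), "cx", "cy" (the principal point, pixels), "R" (3x3) and "t" (3): a world point X has camera coordinates R X + t. Camera axes: x right, y down, z forward; pixel columns grow to the right and rows downward; lengths in m; the calibration is good to about 2 mm. A picture is of the moment at which its call begins. There is no depth.
- r.close_job(): hands the job in, once; it reports no verdict.
The state is a dict: "time": time; "joint_positions": joint angles; "joint_vel": joint speeds; "joint_torque": joint torques, N m; "ee_pos": TCP position; "eef_rot": TCP orientation; "ft_force": force on the tool from outside, world axes, zero at the start; "torque": the same for the moment, N m; "width": finger opening in m.
Only numpy, scipy, OpenCV 4.12 (cv2) and the standard library are available. Lean on these libraries where they do the work, as an engineer would, in place of code of your own. Each camera call takes 0.05 s, during which the arm holds its last target.

## Task

Take the self-closing tweezers off the post of their parking stand by squeezing their two finger plates, which opens the jaws, and lower them, still open and upright, around the tall sample tube in the rack on the warming plate. Let go so that the jaws close on the tube and the tweezers stay clipped on it, upright, with the tube still standing in its hole in the rack.

Things in the scene. Friction and masses are not known exactly. Their poses are not given: they have to be found in the camera images.
- tweezers_grip (a point): Midway between the two finger plates (24 mm wide, 26 tall) at the top of the upright steel tweezers, half-way up the plates, 120 mm above the jaw tips; 140 mm tall, 90 g. z up, y from plate to plate, x along the hinge pin. Clipped on: plates splay, 58 mm over their upper edges. Squeezed along y with 8 to 10 N they stop upright and parallel, 34 mm over the outsides, jaws 38 mm apart: open.
- tweezers_jaws (a point): Midway between the flat jaws (24 mm wide, 24 tall), 108 mm below the grip point, 12 mm above the jaw tips; same axes. Let go, a spring shuts them with 6 N. At the start they clip a fixed 16 mm square post on a black block 70 x 80 x 25 mm, tips resting on it; the post ends 45 mm above the tips: lift 55 mm straight up, open, to clear it. A tube can reach 60 mm above the tips, then meets the hinge.
- jaw (a joint): Turn of each arm of the tweezers (rad, both alike): 0 = jaws parallel, 16 mm apart, as when clipped on the post or a tube; 0.20 = squeezed fully open; -0.12 = shut on nothing.
- vial: Tall tube, white with dark cap, 16 mm diameter, 80 long, z along it; origin: centre of its underside. Loose in one of 3 holes (a row, 60 mm apart) of a fixed metal rack 70 x 190 x 40 mm on the warming plate. Rack top: 60 mm above the table, 30 above the origin; the tube stands 50 mm out of it, the two short tubes 22. Good height: jaw point about 52 mm above the origin, tips 10 mm above the rack.
Not all that is in view belongs to the job. Of the things that look like the part that bears tweezers_grip, the smaller one is meant.

How it is judged:
By the outcome, as a careful person would: the job done as asked, in the order asked, and still so for the second after the job is handed in, with the robot touching nothing.
It also fails if it takes over 32 s, if anything falls off the work surface, if the arm or the gripper's body presses on something with over 40 N, if the wrist force passes 120 N, or if a joint passes its speed limit or range.

## Working session

There is one attempt and no reset: what is moved stays moved. The work goes in short steps, Python scripts to look and compute and a tool call to move; the robot and the scene stay as the last step left them, time stands still between calls to the robot, and variables do not carry over. Pictures are saved under pics/ and viewed, and the job is handed in when it is done.

Besides the shell and the picture viewer there is one more tool, called after "Request:" as a command line: name --argument value ..., lists and objects as JSON in quotes. arm_command: Moves the arm, as the interface text tells. Its arguments: {"type":"object","properties":{"targets":{"type":"array","items":{"type":"array","items":{"type":"array","items":{"type":"number"}}}},"hand":{"type":"number"},"grip_force":{"type":"number"}},"required":["targets"]}

```bash
mkdir -p pics; ls; python3 - <<'E'
from bench import readout, vision, r
import cv2,numpy as np
s=readout.read_state()
for k,v in s.items(): print(k,np.round(v,4))
for n in("scene","top"):
    c=vision.camera(n); cv2.imwrite(f"pics/{n}0.png",c["pixels"])
    print(n,c["fovy"],c["cx"],c["cy"],np.round(c["R"],4).tolist(),np.round(c["t"],4))
    np.savez(f"{n}0.npz",**c)
E
```

```text
pics
time 0.0
joint_positions [ 1.1304  0.3328 -0.0647  1.4609  0.0216  1.3499 -0.0885]
joint_vel [-0.0001 -0.0008 -0.0005  0.0001 -0.0006 -0.0002 -0.0001]
joint_torque [-8.00000e-04 -6.23247e+01  2.43000e-02 -3.89892e+01 -6.14000e-02
  3.95000e-02  1.00000e-04]
ee_pos [ 0.2534 -0.5709  0.2218]
eef_rot [-0.5926  0.3859 -0.385   0.5931]
ft_force [-0.5027  0.6908  0.344 ]
torque [ 0.0104 -0.0361  0.0159]
width 0.0868
scene 46.945330225612295 318.5410796384737 237.93265599187208 [[-0.0237, 0.9997, 0.0047], [0.6939, 0.0198, -0.7198], [-0.7197, -0.0138, -0.6941]] [-0.0462 -0.3004  1.2781]
top 43.703418996412296 325.8174127266799 237.0209935934576 [[-0.0789, -0.9969, -0.0008], [-0.975, 0.0773, -0.2085], [0.2079, -0.0157, -0.978]] [0.0718 0.5457 0.8473]
```

View pics/scene0.png

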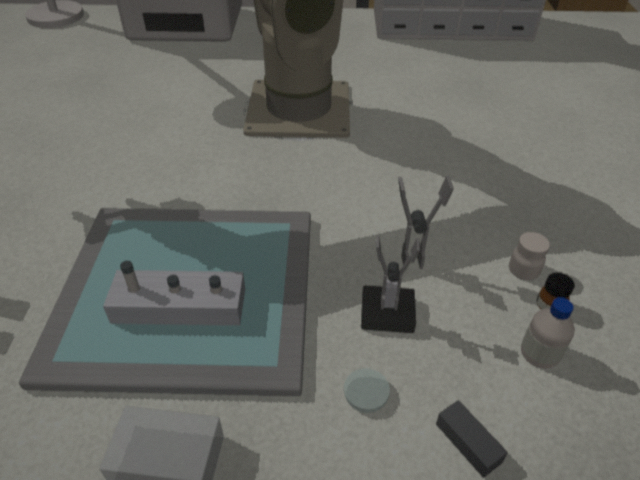

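View pics/top0.png

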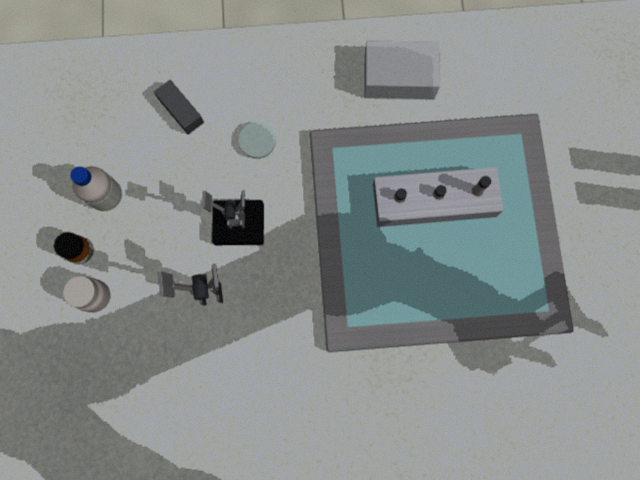

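```bash
python3 - <<'E'
import cv2,numpy as np
a=cv2.imread("pics/scene0.png");b=cv2.imread("pics/top0.png")
def z(im,x0,y0,x1,y1,s,n):
    o=cv2.resize(im[y0:y1,x0:x1],None,fx=s,fy=s,interpolation=cv2.INTER_CUBIC)
    o=cv2.convertScaleAbs(o,alpha=1.5,beta=15)
    for x in range((x0+9)//10*10,x1,10): cv2.putText(o,str(x),(int((x-x0)*s),8),0,.3,(0,0,255)); cv2.line(o,(int((x-x0+.5)*s),10),(int((x-x0+.5)*s),14),(0,0,255))
    for y in range((y0+9)//10*10,y1,10): cv2.putText(o,str(y),(0,int((y-y0+.5)*s)+3),0,.3,(0,0,255))
    cv2.imwrite(n,o)
z(a,350,170,460,340,3.5,"pics/z1.png")
z(b,150,170,275,315,4,"pics/z2.png")
z(a,95,250,255,335,4.5,"pics/z3.png")
z(b,365,160,510,235,5,"pics/z4.png")
E
```

```text
(no output)
```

View pics/z1.png

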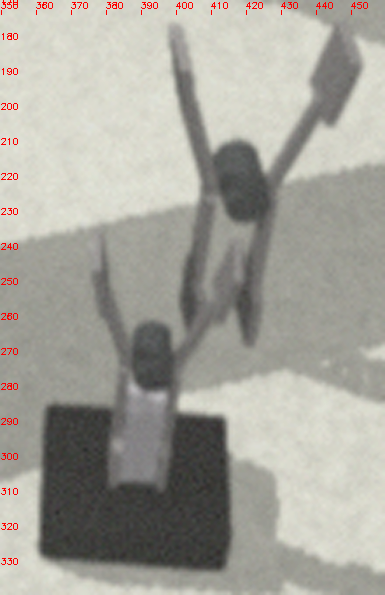

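View pics/z2.png

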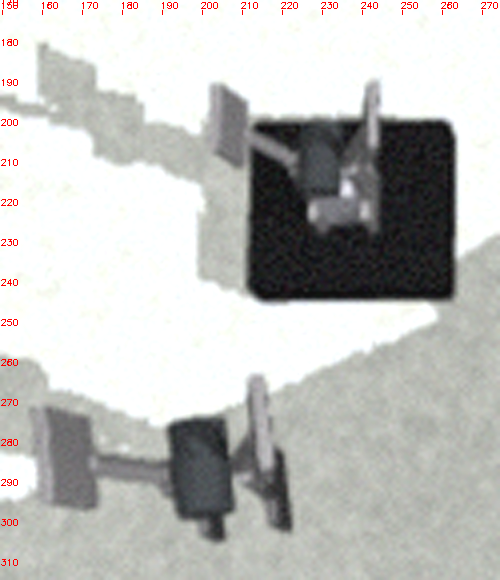

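View pics/z3.png

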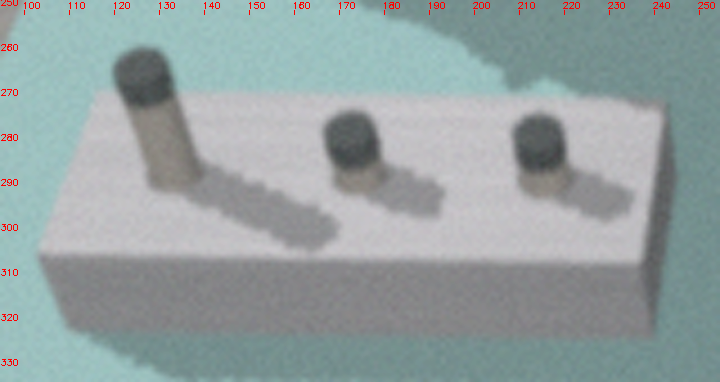

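View pics/z4.png

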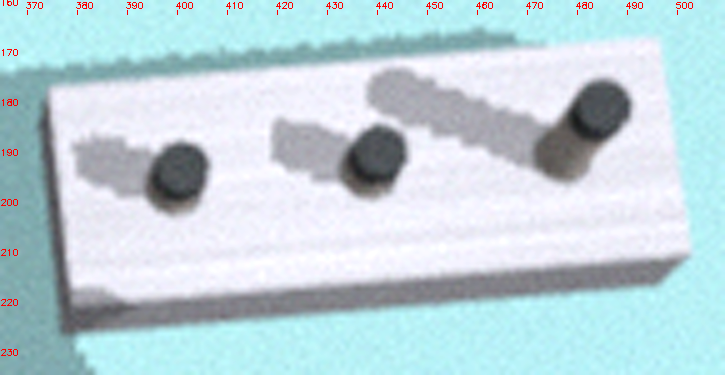

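```bash
cat > h.py <<'E'
import cv2,numpy as np
def load(n): return dict(np.load(n+".npz"))
def proj(c,X):
    X=np.atleast_2d(X).astype(float); f=240/np.tan(np.radians(float(c["fovy"]))/2)
    p=X@c["R"].T+c["t"]; return p[:,:2]/p[:,2:]*f+[float(c["cx"]),float(c["cy"])]
def ray(c,uv,z):
    f=240/np.tan(np.radians(float(c["fovy"]))/2)
    d=np.array([(uv[0]-c["cx"])/f,(uv[1]-c["cy"])/f,1.]); d=c["R"].T@d; o=-c["R"].T@c["t"]
    return o+d*(z-o[2])/d[2]
def tri(cs,uvs):
    A=[];b=[]
    for c,uv in zip(cs,uvs):
        f=240/np.tan(np.radians(float(c["fovy"]))/2)
        for k,cc in((0,"cx"),(1,"cy")):
            q=(uv[k]-c[cc])/f; A.append(c["R"][k]-q*c["R"][2]); b.append(q*c["t"][2]-c["t"][k])
    return np.linalg.lstsq(np.array(A),np.array(b),rcond=None)[0]
def rz(a): return np.array([[np.cos(a),-np.sin(a),0],[np.sin(a),np.cos(a),0],[0,0,1]])
def box(cx,cy,a,lx,ly,z0,z1):
    P=np.array([[sx*lx/2,sy*ly/2,0] for sx,sy in((-1,-1),(1,-1),(1,1),(-1,1))])@rz(a).T+[cx,cy,0]
    return np.vstack([P+[0,0,z0],P+[0,0,z1]])
EDG=[(0,1),(1,2),(2,3),(3,0),(4,5),(5,6),(6,7),(7,4),(0,4),(1,5),(2,6),(3,7)]
def mask(c,P):
    m=np.zeros((480*4,640*4),np.uint8)
    h=cv2.convexHull((proj(c,P)*4+2).astype(np.float32)); cv2.fillConvexPoly(m,np.round(h).astype(np.int32),1)
    return cv2.resize(m.astype(np.float32),(640,480),interpolation=cv2.INTER_AREA)
def tweezer(x,y,a,zt,op=0.,flip=False):
    # plates: outer faces, 24 x 26, splay 0.2-op
    out=[]
    s=0.2-op
    for sg in(1,-1):
        # upper outer edge at y=.029 (s=.2), .017 (s=0)
        yu=.017+.012*s/.2; zu=.133
        for t,th in ((0,0),(.026,0)):
            for xx in(-.012,.012):
                out.append([xx,sg*(yu-t*np.sin(s)),zu-t*np.cos(s)])
    P=np.array(out)@rz(a).T+[x,y,zt]; return P
E
python3 - <<'E'
from h import *
S,T=load("scene0"),load("top0")
from scipy.optimize import minimize
# block fit by dark mask in both views (largest dark comp near), rack by clicked
hull=lambda uv:None
def fit(maskS,maskT,size,z0,z1,x0):
    def cost(p):
        P=box(*p,*size,z0,z1); 
        return sum(np.abs(mask(c,P)-m).sum() for c,m in((S,maskS),(T,maskT)))
    best=min((minimize(cost,x0+np.array([0,0,d]),method="Nelder-Mead",options=dict(initial_simplex=x0+np.array([[0,0,d],[.01,0,d],[0,.01,d],[0,0,d+.1]]),xatol=1e-4,fatol=.1)) for d in(-.1,0,.1)),key=lambda r:r.fun)
    return best
def poly(pts):
    m=np.zeros((480,640),np.float32); cv2.fillPoly(m,[cv2.convexHull(np.array(pts,np.float32).round().astype(np.int32))],1); return m
def dark(c,roi):
    g=c["pixels"].max(2); m=np.zeros_like(g); x0,y0,x1,y1=roi; m[y0:y1,x0:x1]=(g[y0:y1,x0:x1]<45)
    n,l,st,_=cv2.connectedComponentsWithStats(m); k=1+st[1:,4].argmax(); ys,xs=np.where(l==k); print(st[k]); return poly(np.c_[xs,ys])
ms=dark(S,(355,283,425,340)); mt=dark(T,(205,200,270,250))
x0=ray(T,(237,222),.025); 
b=fit(ms,mt,(.07,.08),0,.025,np.array([x0[0],x0[1],0.])); print("block",b.x,b.fun)
# rack corners
ms=poly([(114,270),(242,272),(245,288),(240,324),(109,322),(103,305)])
mt=poly([(374,177),(497,168),(503,210),(497,216),(378,226)])
x0=ray(T,(438,195),.05)
q=fit(ms,mt,(.07,.19),.02,.06,np.array([x0[0],x0[1],0.])); print("rack",q.x,q.fun)
np.savez("fit.npz",block=b.x,rack=q.x)
# vial cap top centre: top (481.5? ) 
print("vial cap tri", tri([S,T],[(126.3,263.5),(483.2,181.0)]))
print("vial base at rack top S",ray(S,(133.5,289.5),.06),"T",ray(T,(476.5,192),.06))
print("vial cap z.11 S",ray(S,(126.3,263.5),.11),"T",ray(T,(483.2,181.0),.11))
R=rz(q.x[2])
for k in(-1,0,1): print(k,q.x[0:2]+(R@[0,.06*k,0])[:2])
# tweezers left plate
for uv in[(203,190.75),(202.5,207.5)]: print("Tup",ray(T,uv,.158))
for uv in[(211.75,194.5),(210.75,211.25)]: print("Tlo",ray(T,uv,.1325))
E
```

```text
[ 362  286   54   47 1846]
[ 212  200   52   45 1883]
block [ 0.59385722  0.1654382  -0.07547671] 387.6875
rack [ 0.60350699 -0.14967619  0.00420273] 356.625
vial cap tri [ 0.60385259 -0.20662004  0.10926038]
vial base at rack top S [ 0.60881842 -0.20794179  0.06      ] T [ 0.60117273 -0.20720802  0.06      ]
vial cap z.11 S [ 0.60427504 -0.20778596  0.11      ] T [ 0.60329104 -0.20491837  0.11      ]
-1 [ 0.60375915 -0.20967566]
0 [ 0.60350699 -0.14967619]
1 [ 0.60325483 -0.08967672]
Tup [0.60581648 0.19181336 0.158     ]
Tup [0.58227406 0.19334398 0.158     ]
Tlo [0.60730275 0.18460228 0.1325    ]
Tlo [0.58312224 0.18694946 0.1325    ]
```

```bash
cat > ov.py <<'E'
from h import *
def draw(c,roi,s,name,boxes=(),pts=(),tw=None):
    x0,y0,x1,y1=roi
    o=cv2.convertScaleAbs(cv2.resize(c["pixels"][y0:y1,x0:x1],None,fx=s,fy=s,interpolation=cv2.INTER_CUBIC),alpha=1.4,beta=15)
    q=lambda P:np.round((proj(c,P)-[x0,y0]+.5)*s).astype(int)
    for B in boxes:
        p=q(B)
        for i,j in EDG: cv2.line(o,tuple(map(int,p[i])),tuple(map(int,p[j])),(0,0,255),1)
    if tw is not None:
        p=q(tw)
        for k in(0,4):
            for i,j in((0,1),(1,3),(3,2),(2,0)): cv2.line(o,tuple(map(int,p[k+i])),tuple(map(int,p[k+j])),(0,200,0),1)
    for P in pts:
        cv2.circle(o,tuple(map(int,q(P)[0])),3,(255,0,0),1)
    return o
E
python3 - <<'E'
from ov import *
S,T=load("scene0"),load("top0"); f=np.load("fit.npz")
b,r=f["block"],f["rack"]
B=[box(*b,.07,.08,0,.025),box(*b,.016,.016,.025,.07)]; tw=tweezer(b[0],b[1],b[2],.025)
v=r[:2]+rz(r[2])[:2,:2]@[0,-.06]
R=[box(*r,.07,.19,.02,.06)]; 
t=np.linspace(0,2*np.pi,17)[:-1]
pts=[[v[0]+.008*np.cos(a),v[1]+.008*np.sin(a),z] for a in t for z in(.06,.11)]
A=[draw(S,(350,220,450,340),4,"",B,(),tw),draw(T,(190,180,275,250),4.7,"",B,(),tw),draw(S,(95,250,255,335),2.5,"",R,pts),draw(T,(365,160,510,235),2.75,"",R,pts)]
def st(a,b): 
    h=max(a.shape[0],b.shape[0]); return np.hstack([cv2.copyMakeBorder(i,0,h-i.shape[0],0,0,0) for i in(a,b)])
cv2.imwrite("pics/o1.png",st(A[0],A[1])); cv2.imwrite("pics/o2.png",st(A[2],A[3]))
E
```

```text
(no output)
```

View pics/o1.png

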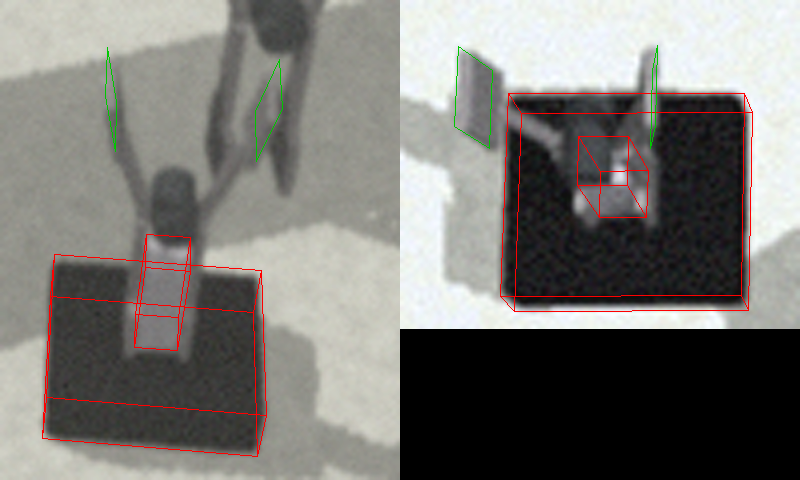

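View pics/o2.png

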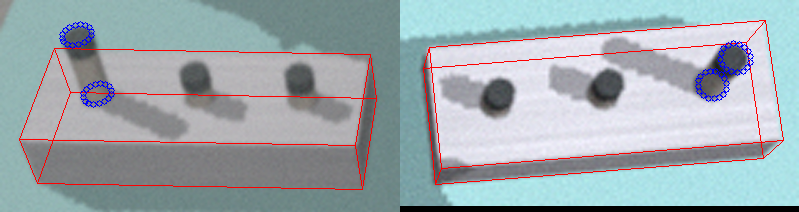

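```bash
python3 - <<'E'
from ov import *
from scipy.optimize import minimize
from scipy.spatial.transform import Rotation as Ro
S,T=load("scene0"),load("top0"); f=np.load("fit.npz")
def poly(pts):
    m=np.zeros((480,640),np.float32); cv2.fillPoly(m,[cv2.convexHull(np.array(pts,np.float32).round().astype(np.int32))],1); return m
def dark(c,roi,th):
    g=cv2.GaussianBlur(c["pixels"],(3,3),0).max(2); m=np.zeros_like(g); x0,y0,x1,y1=roi; m[y0:y1,x0:x1]=(g[y0:y1,x0:x1]<th)
    m=cv2.morphologyEx(m,cv2.MORPH_OPEN,np.ones((5,5)))
    n,l,st,_=cv2.connectedComponentsWithStats(m); k=1+st[1:,4].argmax(); ys,xs=np.where(l==k); print(st[k]); return poly(np.c_[xs,ys])
ms=dark(S,(355,284,425,340),65); mt=dark(T,(205,193,270,250),65)
def cost(p):
    P=box(*p,.07,.08,0,.025); return sum(np.abs(mask(c,P)-m).sum() for c,m in((S,ms),(T,mt)))
x0=f["block"]
b=minimize(cost,x0,method="Nelder-Mead",options=dict(initial_simplex=x0+np.array([[0,0,0],[.006,0,0],[0,.006,0],[0,0,.06]]),xatol=1e-4,fatol=.1)); print(b.x,b.fun)
b=b.x; r=f["rack"]
B=[box(*b,.07,.08,0,.025),box(*b,.016,.016,.025,.07)]; tw=tweezer(b[0],b[1],b[2],.025)
v=np.array([.604,-.207]); t=np.linspace(0,2*np.pi,17)[:-1]
pts=[[v[0]+.008*np.cos(a),v[1]+.008*np.sin(a),z] for a in t for z in(.06,.11)]
A=[draw(S,(350,220,450,340),4,"",B,(),tw),draw(T,(190,180,275,250),4.7,"",B,(),tw),draw(S,(105,250,185,310),5,"",(),pts),draw(T,(440,160,510,220),5,"",(),pts)]
def st(a,b): 
    h=max(a.shape[0],b.shape[0]); return np.hstack([cv2.copyMakeBorder(i,0,h-i.shape[0],0,0,0) for i in(a,b)])
cv2.imwrite("pics/o3.png",st(A[0],A[1])); cv2.imwrite("pics/o4.png",st(A[2],A[3]))
# large tweezers: +y plate top and hinge
print("large hinge",tri([S,T],[(417.5,220),(199.5,286)]),"plate+y top",tri([S,T],[(447,184),(160,283)]),"plate-y top",tri([S,T],[(400,178),(213,272)]))
from bench import readout
s=readout.read_state(); M=Ro.from_quat(s["eef_rot"]).as_matrix(); print(np.round(M,4))
E
```

```text
[ 362  286   54   47 2082]
[ 212  200   52   45 2112]
[ 0.59438971  0.16573311 -0.06154471] 280.5625
large hinge [0.48477636 0.21262815 0.09483661] plate+y top [0.48236218 0.24842071 0.16521843] plate-y top [0.4891475  0.17676175 0.17970178]
[[ 4.058e-01 -6.000e-04  9.140e-01]
 [-9.140e-01  1.100e-03  4.058e-01]
 [-1.300e-03 -1.000e+00 -1.000e-04]]
```

View pics/o3.png

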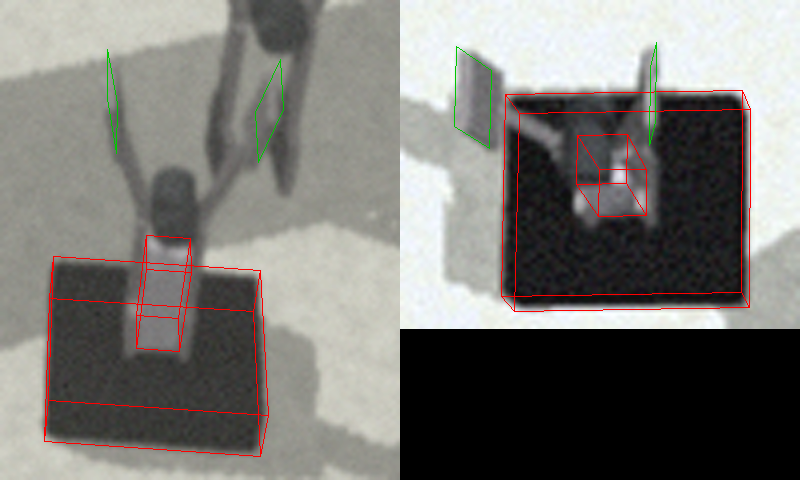

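View pics/o4.png

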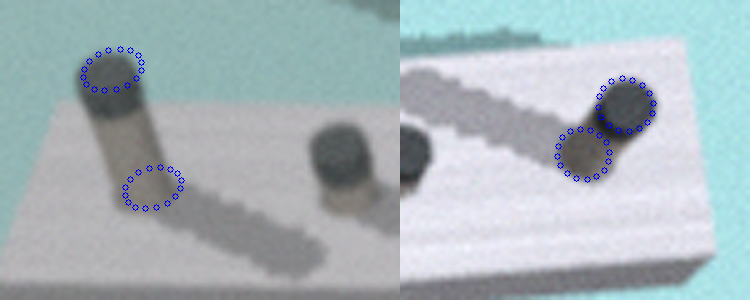

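Request:
arm_command --targets '[[[0,0,0,0,6.9,0],[0,0,0,0,6.9,0],[0,0,0,0,6.9,0],[0,0,0,0,6.9,0],[-0.02,0,0.008,0,0,0],[-0.03,0,0.012,0,0,0],[-0.03,0,0.012,0,0,0],[-0.03,0,0.012,0,0,0],[-0.03,0,0.012,0,0,0],[-0.03,0,0.012,0,0,0],[-0.03,0,0.012,0,0,0],[-0.03,0,0.012,0,0,0]]]' --hand 1 --grip_force 20

```text
time: 1.1
ee_pos: [0.3604, -0.346, 0.2223]
eef_rot: [-0.484, 0.516, -0.516, 0.484]
ft_force: [0.7, 0.6, 0.2]
width: 0.087
```

Request:
arm_command --targets '[[[-0.035,0,0.013,0,0,0],[-0.035,0,0.013,0,0,0],[-0.035,0,0.013,0,0,0],[-0.035,0,0.013,0,0,0],[-0.035,0,0.013,0,0,0],[-0.035,0,0.013,0,0,0],[-0.035,0,0.013,0,0,0],[-0.035,0,0.013,0,0,0],[-0.035,0,0.013,0,0,0],[-0.035,0,0.013,0,0,0],[-0.035,0,0.013,0,0,0],[-0.035,0,0.013,0,0,0]]]'

```text
time: 2.1
ee_pos: [0.5429, 0.0632, 0.2224]
eef_rot: [0.484, -0.516, 0.516, -0.484]
ft_force: [1.2, -0.4, 0.3]
width: 0.0871
```

Request:
arm_command --targets '[[[-0.03,0,0.012,0,0,0],[-0.03,0,0.012,0,0,0],[-0.02,0,0.008,0,0,0],[-0.01,0,0.005,0,0,0],[0,0,0,0,0,0],[0,0,0,0,0,0]]]'

```text
time: 2.6
ee_pos: [0.5851, 0.1483, 0.2221]
eef_rot: [-0.484, 0.516, -0.516, 0.483]
ft_force: [0.0, -0.8, -0.8]
width: 0.0867
```

```bash
cat > delta.py <<'E'
import sys,numpy as np
from scipy.spatial.transform import Rotation as Ro
from bench import readout
s=readout.read_state(); M=Ro.from_quat(s["eef_rot"]).as_matrix()
g=np.array([float(v) for v in sys.argv[1:4]]); yaw=float(sys.argv[4]) if len(sys.argv)>4 else -.065
X=np.array([np.sin(yaw),-np.cos(yaw),0]); Y=np.array([0,0,-1.]); 
D=np.c_[X,Y,np.cross(X,Y)]
print("t",s["time"],"tcp",np.round(s["ee_pos"],4),"w",round(float(s["width"]),4),"F",np.round(s["ft_force"],1),"tau",np.round(s["torque"],2))
print("tool shift",np.round(M.T@(g-s["ee_pos"]),4),"turn",np.round(Ro.from_matrix(M.T@D).as_rotvec(degrees=True),2))
print("q",np.round(s["joint_positions"],2))
E
python3 delta.py .595 .166 .126
```

```text
t 2.6 tcp [0.5851 0.1483 0.2221] w 0.0867 F [ 0.  -0.8 -0.8] tau [0.02 0.01 0.03]
tool shift [-0.0183  0.096   0.0088] turn [0.05 0.07 0.03]
q [ 0.16  0.35 -0.61  1.49  0.2   1.36 -2.1 ]
```

Request:
arm_command --targets '[[[-0.009,0,0.004,0,0,0],[-0.009,0,0.0045,0,0,0],[0,0.015,0,0,0,0],[0,0.015,0,0,0,0],[0,0,0,0,0,0],[0,0,0,0,0,0]]]'

```text
time: 3.1
ee_pos: [0.5948, 0.1661, 0.1923]
eef_rot: [-0.484, 0.516, -0.516, 0.483]
ft_force: [0.7, 1.1, 0.4]
width: 0.0872
```

```bash
python3 delta.py .595 .166 .126; python3 - <<'E'
from ov import *
from bench import vision
S,T=vision.camera("scene"),vision.camera("top")
a=draw(S,(320,130,480,340),2.8,""); b=draw(T,(130,130,330,320),1.75,"")
h=max(a.shape[0],b.shape[0]); cv2.imwrite("pics/p1.png",np.hstack([cv2.copyMakeBorder(i,0,h-i.shape[0],0,0,0) for i in(a,b)]))
E
```

```text
t 3.1 tcp [0.5948 0.1661 0.1923] w 0.0872 F [0.7 1.1 0.4] tau [ 0.09  0.03 -0.01]
tool shift [0.     0.0663 0.0003] turn [0.06 0.03 0.04]
q [ 0.13  0.4  -0.61  1.5   0.23  1.32 -2.14]
```

View pics/p1.png

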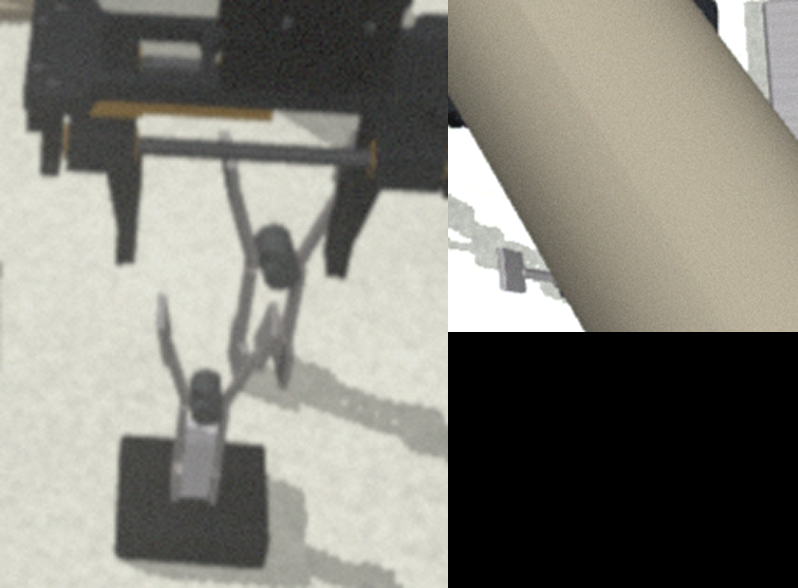

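```bash
python3 - <<'E'
from h import *
S=load("scene0")
print(proj(S,[[.595,.166,.192],[.595,.166,.158],[.595,.166,.126],[.595,.166,.095]]))
M=(219/2.8+320,301/2.8+130); print("plate tops mid px",M, ray(S,M,.158)); 
F=(402.5,225.7); print(ray(S,F,.192)); H=(205/2.8+320,395/2.8+130);print("hinge",H,ray(S,H,.095))
E
```

```text
[[401.00068861 220.57045512]
 [398.24321485 239.45766787]
 [395.80437143 256.16243411]
 [393.57393064 271.43975442]]
plate tops mid px (398.2142857142857, 237.5) [0.59122265 0.1662633  0.158     ]
[0.60474684 0.16710107 0.192     ]
hinge (393.2142857142857, 271.07142857142856) [0.59430607 0.16554314 0.095     ]
```

Request:
arm_command --targets '[[[0,0.012,0,0,0,0],[0,0.012,0,0,0,0],[0,0.012,0,0,0,0],[0,0.012,0,0,0,0],[0,0.01,0,0,0,0],[0,0.006,0,0,0,0],[0,0.002,0,0,0,0],[0,0,0,0,0,0],[0,0,0,0,0,0]]]'

```text
time: 3.95
ee_pos: [0.5952, 0.1666, 0.1269]
eef_rot: [0.484, -0.516, 0.516, -0.484]
ft_force: [-0.1, 0.3, -0.5]
width: 0.0876
```

```bash
python3 delta.py .595 .166 .126; python3 - <<'E'
from ov import *
from bench import vision
S=vision.camera("scene")
cv2.imwrite("pics/p2.png",draw(S,(320,150,480,340),3,""))
E
```

```text
t 3.95 tcp [0.5952 0.1666 0.1269] w 0.0876 F [-0.1  0.3 -0.5] tau [0.02 0.02 0.  ]
tool shift [ 0.0006  0.0009 -0.0001] turn [-0.03  0.06 -0.01]
q [ 0.12  0.45 -0.6   1.57  0.27  1.2  -2.17]
```

View pics/p2.png

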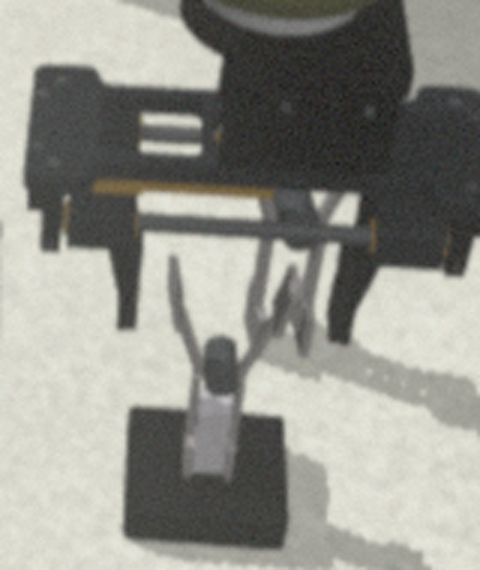

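Request:
arm_command --targets '[[[0,0,0,0,0,0],[0,0,0,0,0,0],[0,0,0,0,0,0],[0,0,0,0,0,0],[0,0,0,0,0,0],[0,0,0,0,0,0],[0,0,0,0,0,0],[0,0,0,0,0,0],[0,0,0,0,0,0]]]' --hand 0 --grip_force 20

```text
time: 4.75
ee_pos: [0.5961, 0.1658, 0.1281]
eef_rot: [0.483, -0.515, 0.517, -0.484]
ft_force: [-1.6, -5.1, 12.0]
width: 0.035
```

```bash
python3 delta.py .595 .166 .126; python3 - <<'E'
from ov import *
from bench import vision
S=vision.camera("scene")
cv2.imwrite("pics/p3.png",draw(S,(320,150,480,340),3,""))
E
```

```text
t 4.75 tcp [0.5961 0.1658 0.1281] w 0.035 F [-1.6 -5.1 12. ] tau [-1.56  0.33 -0.02]
tool shift [-0.0001  0.0021 -0.0011] turn [-0.16  0.03  0.05]
q [ 0.12  0.45 -0.6   1.57  0.27  1.2  -2.17]
```

View pics/p3.png

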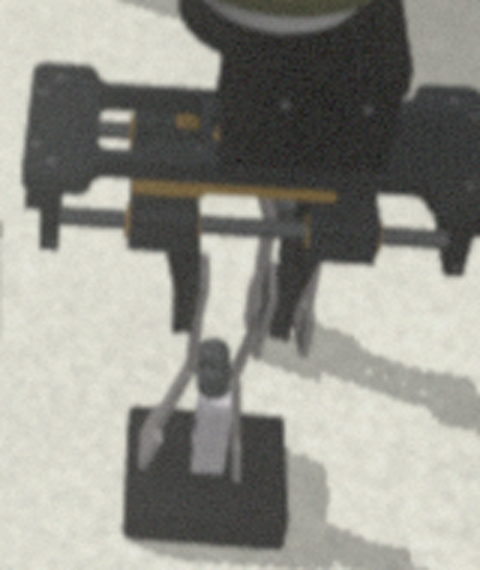

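Request:
arm_command --targets '[[[0,-0.001,0,0,0,0],[0,-0.001,0,0,0,0],[0,-0.001,0,0,0,0],[0,0,0,0,0,0]]]'

```text
time: 5.13
ee_pos: [0.5948, 0.1667, 0.1295]
eef_rot: [-0.484, 0.516, -0.516, 0.484]
ft_force: [0.2, 0.5, -0.9]
width: 0.0346
```

```bash
python3 delta.py .595 .166 .126; python3 - <<'E'
from ov import *
from bench import vision
S=vision.camera("scene")
cv2.imwrite("pics/p4.png",draw(S,(360,220,430,340),5,""))
E
```

```text
t 5.1333 tcp [0.5948 0.1667 0.1295] w 0.0346 F [ 0.2  0.5 -0.9] tau [ 0.05 -0.01 -0.05]
tool shift [0.0006 0.0035 0.0003] turn [ 0.01  0.08 -0.01]
q [ 0.12  0.45 -0.6   1.57  0.27  1.21 -2.17]
```

View pics/p4.png

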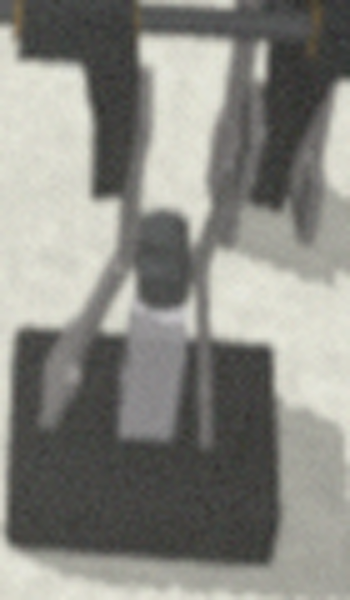

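```bash
python3 - <<'E'
from h import *
S=load("scene0")
R=rz(-.065)
for n,P in dict(jawL=[0,-.020,.0285],jawR=[0,.020,.0285],hinge=[0,0,.098],plL=[0,-.017,.1615],plR=[0,.017,.1615],plLb=[0,-.017,.1355],plRb=[0,.017,.1355]).items():
    X=R@np.array([P[0],P[1],0])+[.595,.1665,P[2]]
    for dx in(-.012,.012):
        print(n,np.round((proj(S,X+R@[dx,0,0])[0]-[360,220]+.5)*5))
E
```

```text
jawL [ 84. 375.]
jawL [ 83. 437.]
jawR [216. 384.]
jawR [218. 446.]
hinge [173. 222.]
hinge [174. 284.]
plL [133.  56.]
plL [133. 118.]
plR [260.  64.]
plR [263. 126.]
plLb [124. 124.]
plLb [124. 186.]
plRb [248. 132.]
plRb [251. 195.]
```

Request:
arm_command --targets '[[[0,-0.001,0,0,0,0],[0,-0.001,0,0,0,0],[0,0,0,0,0,0]]]'

```text
time: 5.43
ee_pos: [0.595, 0.1665, 0.1317]
eef_rot: [0.484, -0.516, 0.516, -0.484]
ft_force: [1.0, -0.5, 0.6]
width: 0.0342
```

Request:
arm_command --targets '[[[0,0,0,0,0,0],[0,0,0,0,0,0],[0,0,0,0,0,0],[0,0,0,0,0,0],[0,0,0,0,0,0],[0,0,0,0,0,0]]]' --hand 0.85

```text
time: 5.93
ee_pos: [0.595, 0.1663, 0.1316]
eef_rot: [0.484, -0.516, 0.516, -0.484]
ft_force: [0.4, 0.5, 1.2]
width: 0.0665
```

```bash
python3 delta.py .595 .166 .126; python3 - <<'E'
from ov import *
from bench import vision
S=vision.camera("scene")
B=[box(.595,.166,-.065,.016,.016,.025,.07)]
cv2.imwrite("pics/p5.png",draw(S,(360,220,430,340),5,"",(),(),tweezer(.595,.166,-.065,.025)))
E
```

```text
t 5.9333 tcp [0.595  0.1663 0.1316] w 0.0665 F [0.4 0.5 1.2] tau [ 0.06  0.04 -0.  ]
tool shift [0.0003 0.0056 0.    ] turn [-0.01  0.06  0.01]
q [ 0.12  0.45 -0.6   1.57  0.26  1.21 -2.17]
```

View pics/p5.png

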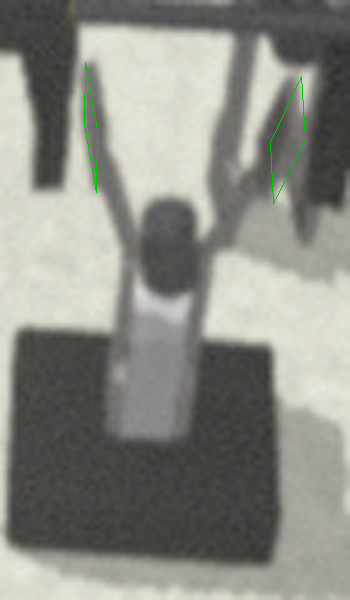

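Request:
arm_command --targets '[[[0,0,0,0,0,0],[0,0,0,0,0,0],[0,-0.001,0,0,0,0],[0,-0.001,0,0,0,0],[0,-0.001,0,0,0,0],[0,-0.001,0,0,0,0],[0,0,0,0,0,0],[0,0,0,0,0,0]]]' --hand 0 --grip_force 20

```text
time: 6.65
ee_pos: [0.595, 0.1664, 0.1356]
eef_rot: [0.484, -0.516, 0.516, -0.484]
ft_force: [1.0, 0.2, -0.8]
width: 0.0336
```

```bash
python3 delta.py .595 .166 .126; python3 - <<'E'
from ov import *
from bench import vision
S=vision.camera("scene")
cv2.imwrite("pics/p6.png",draw(S,(360,220,430,340),5,""))
E
```

```text
t 6.65 tcp [0.595  0.1664 0.1356] w 0.0336 F [ 1.   0.2 -0.8] tau [-0.01  0.05 -0.01]
tool shift [0.0004 0.0096 0.0001] turn [-0.01  0.06  0.  ]
q [ 0.12  0.44 -0.6   1.56  0.26  1.22 -2.16]
```

View pics/p6.png

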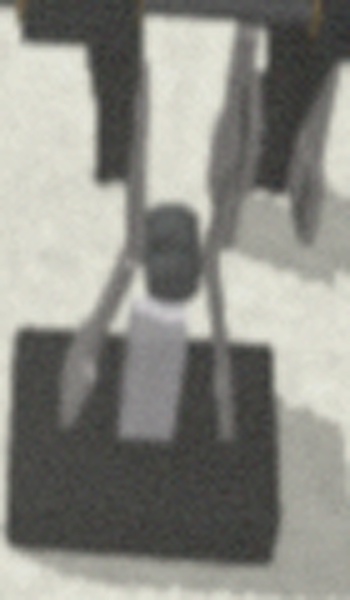

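Request:
arm_command --targets '[[[0,-0.005,0,0,0,0],[0,-0.01,0,0,0,0],[0,-0.012,0,0,0,0],[0,-0.012,0,0,0,0],[0,-0.012,0,0,0,0],[0,-0.012,0,0,0,0],[0,-0.012,0,0,0,0],[0,-0.012,0,0,0,0],[0,-0.012,0,0,0,0],[0,-0.008,0,0,0,0],[0,-0.003,0,0,0,0],[0,0,0,0,0,0]]]'

```text
time: 7.7
ee_pos: [0.5952, 0.1666, 0.2463]
eef_rot: [0.483, -0.516, 0.516, -0.484]
ft_force: [-0.1, 0.8, -1.3]
width: 0.0339
```

```bash
python3 delta.py .605 -.2075 .2456; python3 - <<'E'
from ov import *
from bench import vision
S=vision.camera("scene"); T=vision.camera("top")
cv2.imwrite("pics/p7.png",np.hstack([draw(S,(340,150,440,340),3,""),draw(T,(170,100,320,290),3,"")]))
E
```

```text
t 7.7 tcp [0.5952 0.1666 0.2463] w 0.0339 F [-0.1  0.8 -1.3] tau [0.07 0.06 0.02]
tool shift [0.3727 0.0007 0.0337] turn [-0.06  0.06 -0.02]
q [ 0.13  0.37 -0.62  1.42  0.21  1.42 -2.13]
```

View pics/p7.png

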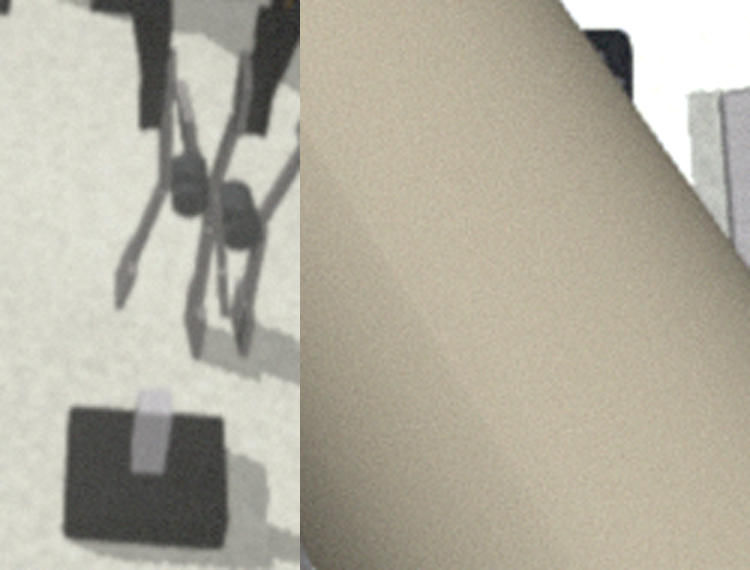

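Request:
arm_command --targets '[[[0.012,0,0.001,0,0,0],[0.022,0,0.002,0,0,0],[0.03,0,0.0027,0,0,0],[0.03,0,0.0027,0,0,0],[0.03,0,0.0027,0,0,0],[0.03,0,0.0027,0,0,0],[0.03,0,0.0027,0,0,0],[0.03,0,0.0027,0,0,0],[0.03,0,0.0027,0,0,0],[0.03,0,0.0027,0,0,0],[0.022,0,0.002,0,0,0],[0.012,0,0.001,0,0,0]]]'

```text
time: 8.8
ee_pos: [0.6017, -0.1476, 0.2447]
eef_rot: [-0.483, 0.517, -0.517, 0.482]
ft_force: [0.2, -0.3, -0.8]
width: 0.0333
```

```bash
python3 delta.py .605 -.2075 .2456
```

```text
t 8.8 tcp [ 0.6017 -0.1476  0.2447] w 0.0333 F [ 0.2 -0.3 -0.8] tau [ 0.    0.04 -0.02]
tool shift [ 0.0595 -0.0009  0.0074] turn [ 0.08 -0.21  0.08]
q [ 0.53  0.35 -0.48  1.42  0.16  1.41 -1.58]
```

Request:
arm_command --targets '[[[0.015,0,0.001,0,0,0],[0.02,0,0.002,0,0,0],[0.015,0,0.002,0,0,0],[0.007,0,0.001,0,0,0],[0,0,0,0,0,0],[0,0,0,0,0,0]]]'

```text
time: 9.3
ee_pos: [0.6053, -0.199, 0.2454]
eef_rot: [-0.484, 0.516, -0.515, 0.484]
ft_force: [0.3, 0.6, -1.3]
width: 0.0337
```

```bash
python3 delta.py .605 -.2075 .2456;  python3 - <<'E'
from ov import *
from bench import vision
S=vision.camera("scene"); T=vision.camera("top")
cv2.imwrite("pics/p8.png",np.hstack([draw(S,(80,150,230,340),2.8,""),draw(T,(400,100,520,290),2.8,"")]))
R=rz(-.065)
for z in(.1395,.15):
  for y in(-.0195,.0195): print(z,y,np.round(proj(S,R@[0.012,y,0]+[.605,-.2075,z]),1))
E
```

```text
t 9.3 tcp [ 0.6053 -0.199   0.2454] w 0.0337 F [ 0.3  0.6 -1.3] tau [ 0.09 -0.03  0.01]
tool shift [ 0.0085 -0.0002  0.0002] turn [ 0.01  0.1  -0.04]
q [ 0.58  0.39 -0.45  1.37  0.17  1.42 -1.5 ]
0.1395 -0.0195 [[104.  254.3]]
0.1395 0.0195 [[132.3 256.2]]
0.15 -0.0195 [[101.9 248.7]]
0.15 0.0195 [[130.5 250.7]]
```

View pics/p8.png

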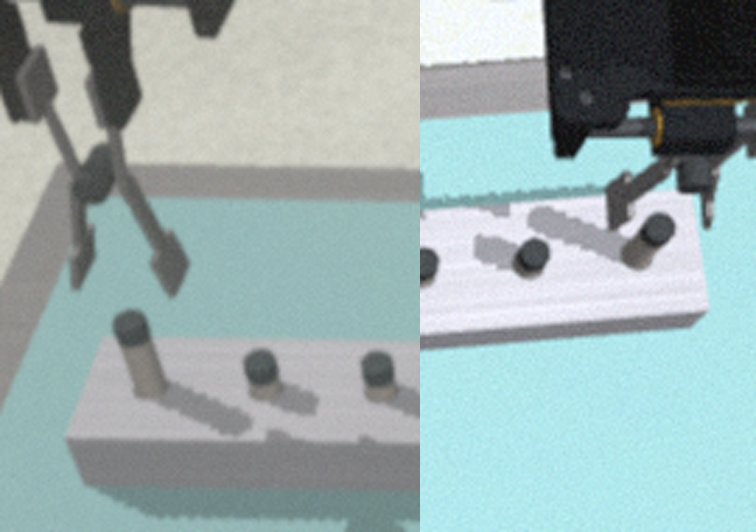

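```bash
python3 - <<'E'
from ov import *
from bench import vision
S=vision.camera("scene"); T=vision.camera("top")
a=draw(S,(85,215,165,300),5,"");b=draw(T,(460,150,525,235),5,"")
for im,x0,y0 in((a,85,215),(b,460,150)):
    for k in range(0,90,10):
        cv2.putText(im,str(x0+k),(int((k+.5)*5)-8,8),0,.3,(0,0,255));cv2.putText(im,str(y0+k),(0,int((k+.5)*5)),0,.3,(0,0,255))
cv2.imwrite("pics/p9.png",np.hstack([a,b]))
R=rz(-.065)
for nm,c,dx in(("S",S,.012),("T",T,-.012)):
  for z in(.135,.139,.143):
    for y in(-.0215,.0215): print(nm,z,y,np.round(proj(c,R@[dx,y,0]+[.6053,-.199,z]),1))
E
```

```text
S 0.135 -0.0215 [[109.6 256.8]]
S 0.135 0.0215 [[140.8 258.9]]
S 0.139 -0.0215 [[108.8 254.7]]
S 0.139 0.0215 [[140.1 256.9]]
S 0.143 -0.0215 [[108.1 252.6]]
S 0.143 0.0215 [[139.5 254.8]]
T 0.135 -0.0215 [[499.3 182.6]]
T 0.135 0.0215 [[468.7 183. ]]
T 0.139 -0.0215 [[500.1 181.7]]
T 0.139 0.0215 [[469.4 182.2]]
T 0.143 -0.0215 [[500.9 180.9]]
T 0.143 0.0215 [[470.  181.3]]
```

View pics/p9.png

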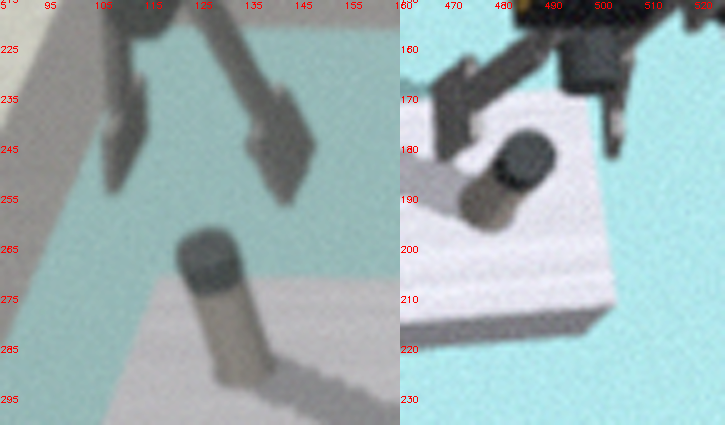

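Request:
arm_command --targets '[[[0.004,0,0,0,0,0],[0.0045,0,-0.001,0,0,0],[0,0,0,0,0,0],[0,0,0,0,0,0],[0,0.008,0,0,0,0],[0,0.008,0,0,0,0],[0,0.008,0,0,0,0],[0,0.008,0,0,0,0],[0,0.006,0,0,0,0],[0,0.002,0,0,0,0],[0,0,0,0,0,0]]]'

```text
time: 10.42
ee_pos: [0.6033, -0.2083, 0.2047]
eef_rot: [-0.484, 0.516, -0.515, 0.484]
ft_force: [-0.1, -0.1, -0.9]
width: 0.0338
```

```bash
python3 delta.py .604 -.2075 .174; python3 - <<'E'
from ov import *
from bench import vision
S=vision.camera("scene"); T=vision.camera("top")
a=draw(S,(85,215,165,300),5,"");b=draw(T,(460,150,525,235),5,"")
cv2.imwrite("pics/p10.png",np.hstack([a,b]))
E
```

```text
t 10.4167 tcp [ 0.6033 -0.2083  0.2047] w 0.0338 F [-0.1 -0.1 -0.9] tau [0.08 0.01 0.06]
tool shift [-0.0008  0.0307  0.0007] turn [ 0.06  0.07 -0.02]
q [ 0.59  0.41 -0.45  1.43  0.18  1.35 -1.49]
```

View pics/p10.png

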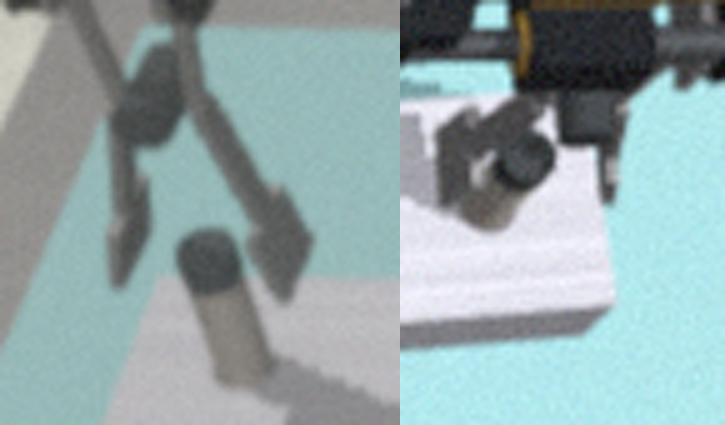

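```bash
python3 - <<'E'
from h import *
S,T=load("scene0"),load("top0")
fs=lambda x,y:(85+x/5-.5,215+y/5-.5); ft=lambda x,y:(460+(x-400)/5-.5,150+y/5-.5)
print("cap",tri([S,T],[fs(207,247),ft(527,158)]), ray(S,fs(207,247),.11),ray(T,ft(527,158),.11))
print("base",tri([S,T],[fs(243,373),ft(489,213)]), ray(S,fs(243,373),.06),ray(T,ft(489,213),.06))
R=rz(-.065)
for z in (.098,):
  for y in(-.0215,.0215):
    p=proj(S,R@[.012,y,0]+[.6033,-.2083,z])[0]; q=proj(T,R@[-.012,y,0]+[.6033,-.2083,z])[0]
    print(y,(p-[85,215]+.5)*5,(q-[460,150]+.5)*5+[400,0])
for X in([.604,-.206,.11],[.604,-.206,.06],[.604,-.206,.098],[.6033,-.2083,.098]): print((proj(S,X)[0]-[85,215]+.5)*5,(proj(T,X)[0]-[460,150]+.5)*5+[400,0])
E
```

```text
cap [ 0.60356605 -0.20841187  0.10829737] [ 0.60505028 -0.2081319   0.11      ] [ 0.60294562 -0.20735627  0.11      ]
base [ 0.60279352 -0.21090634  0.05364661] [ 0.6080777  -0.20872185  0.06      ] [ 0.60091774 -0.20840851  0.06      ]
-0.0215 [128.67225975 297.90992446] [595.52411374 207.08350817]
0.0215 [279.09971335 308.5487722 ] [449.00308338 209.09024379]
[215.64878256 244.41342634] [521.87353902 154.88315457]
[256.01709826 362.54608464] [479.87701862 203.95294648]
[225.66557833 273.72628448] [511.36880229 167.15715347]
[218.21434533 271.73298774] [519.44928997 168.8391378 ]
```

Request:
arm_command --targets '[[[-0.001,0.004,0,0,0,0],[0,0.006,0.0005,0,0,0],[0,0.006,0,0,0,0],[0,0.006,0,0,0,0],[0,0.005,0,0,0,0],[0,0.003,0,0,0,0],[0,0.001,0,0,0,0],[0,0,0,0,0,0],[0,0,0,0,0,0]]]'

```text
time: 11.27
ee_pos: [0.6043, -0.2074, 0.1747]
eef_rot: [0.484, -0.516, 0.516, -0.484]
ft_force: [-0.5, -0.4, 0.1]
width: 0.034
```

```bash
python3 delta.py .604 -.2075 .174; python3 - <<'E'
from ov import *
from bench import vision
S=vision.camera("scene"); T=vision.camera("top")
a=draw(S,(85,215,165,300),5,"");b=draw(T,(460,150,525,235),5,"")
cv2.imwrite("pics/p11.png",np.hstack([a,b]))
E
```

```text
t 11.2667 tcp [ 0.6043 -0.2074  0.1747] w 0.034 F [-0.5 -0.4  0.1] tau [ 0.04  0.03 -0.01]
tool shift [ 0.0001  0.0007 -0.0003] turn [-0.02  0.06  0.01]
q [ 0.59  0.43 -0.44  1.47  0.19  1.29 -1.5 ]
```

View pics/p11.png

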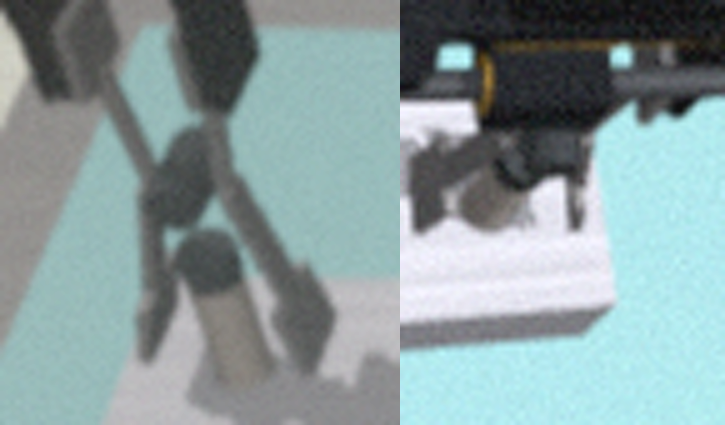

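Request:
arm_command --targets '[[[0,0.001,0,0,0,0],[0,0.001,0,0,0,0],[0,0,0,0,0,0]]]'

```text
time: 11.62
ee_pos: [0.6041, -0.2074, 0.1724]
eef_rot: [-0.484, 0.516, -0.516, 0.484]
ft_force: [0.2, 0.2, -0.1]
width: 0.0335
```

Request:
arm_command --targets '[[[0,0,0,0,0,0],[0,0,0,0,0,0],[0,0,0,0,0,0]]]' --hand 0.5

```text
time: 11.87
ee_pos: [0.6042, -0.2074, 0.1726]
eef_rot: [0.484, -0.516, 0.516, -0.484]
ft_force: [0.3, -1.0, -0.7]
width: 0.0422
```

Request:
arm_command --targets '[[[0,0,0,0,0,0],[0,0,0,0,0,0],[0,0,0,0,0,0]]]' --hand 0.6

```text
time: 12.12
ee_pos: [0.6042, -0.2074, 0.1726]
eef_rot: [0.484, -0.516, 0.516, -0.484]
ft_force: [-0.0, 0.6, -2.0]
width: 0.0509
```

```bash
python3 delta.py .604 -.2075 .174; python3 - <<'E'
from ov import *
from bench import vision
S=vision.camera("scene"); T=vision.camera("top")
a=draw(S,(85,215,165,300),5,"");b=draw(T,(460,150,525,235),5,"")
cv2.imwrite("pics/p12.png",np.hstack([a,b]))
E
```

```text
t 12.1167 tcp [ 0.6042 -0.2074  0.1726] w 0.0509 F [-0.   0.6 -2. ] tau [0.05 0.11 0.01]
tool shift [ 0.0002 -0.0014 -0.0002] turn [-0.    0.06  0.  ]
q [ 0.59  0.43 -0.44  1.47  0.19  1.29 -1.5 ]
```

View pics/p12.png

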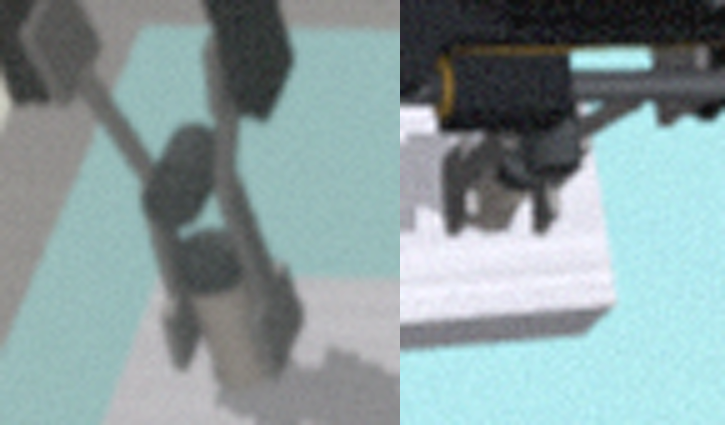

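Request:
arm_command --targets '[[[0,0,0,0,0,0],[0,0,0,0,0,0],[0,0,0,0,0,0]]]' --hand 0.66

```text
time: 12.47
ee_pos: [0.6042, -0.2074, 0.1726]
eef_rot: [0.484, -0.516, 0.516, -0.484]
ft_force: [-0.7, -0.7, -2.0]
width: 0.057
```

Request:
arm_command --targets '[[[0,0,0,0,0,0],[0,0,0,0,0,0],[0,0,0,0,0,0],[0,0,0,0,0,0],[0,0,0,0,0,0]]]' --hand 1

```text
time: 12.88
ee_pos: [0.6042, -0.2074, 0.1726]
eef_rot: [0.484, -0.516, 0.516, -0.484]
ft_force: [0.3, -0.5, -0.7]
width: 0.0821
```

```bash
python3 delta.py .604 -.2075 .174; python3 - <<'E'
from ov import *
from bench import vision
S=vision.camera("scene"); T=vision.camera("top")
a=draw(S,(85,195,165,300),4.5,"");b=draw(T,(460,150,525,235),5,"")
h=max(a.shape[0],b.shape[0]); cv2.imwrite("pics/p13.png",np.hstack([cv2.copyMakeBorder(i,0,h-i.shape[0],0,0,0) for i in(a,b)]))
E
```

```text
t 12.8833 tcp [ 0.6042 -0.2074  0.1726] w 0.0821 F [ 0.3 -0.5 -0.7] tau [ 0.07  0.02 -0.05]
tool shift [ 0.0001 -0.0014 -0.0002] turn [-0.01  0.06  0.01]
q [ 0.59  0.43 -0.44  1.47  0.19  1.29 -1.5 ]
```

View pics/p13.png

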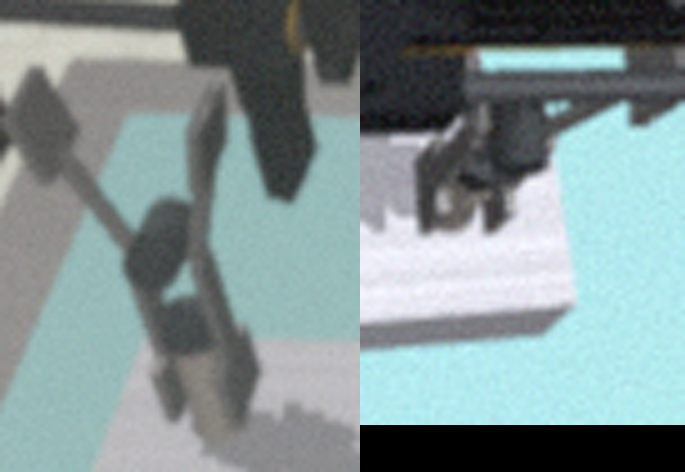

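Request:
arm_command --targets '[[[0,0,0,0,0,0],[0,-0.005,0,0,0,0],[0,-0.01,0,0,0,0],[0,-0.012,0,0,0,0],[0,-0.015,0,0,0,0],[0,-0.02,0,0,0,0],[0,-0.02,0,0,0,0],[0,-0.02,0,0,0,0],[0,-0.02,0,0,0,0],[0,-0.01,0,0,0,0],[0,0,0,0,0,0],[0,0,0,0,0,0]]]'

```text
time: 13.98
ee_pos: [0.6043, -0.2073, 0.3049]
eef_rot: [0.484, -0.515, 0.516, -0.484]
ft_force: [0.1, 0.6, -0.1]
width: 0.0872
```

```bash
python3 delta.py .604 -.2075 .174; python3 - <<'E'
from ov import *
from bench import vision
S=vision.camera("scene"); T=vision.camera("top")
np.savez("scene1.npz",**S);np.savez("top1.npz",**T)
tw=tweezer(.604,-.2080,-.065,.072)
a=draw(S,(75,180,175,310),4,"",(),(),tw);b=draw(T,(440,120,540,240),4,"",(),(),tw)
h=max(a.shape[0],b.shape[0]); cv2.imwrite("pics/p14.png",np.hstack([cv2.copyMakeBorder(i,0,h-i.shape[0],0,0,0) for i in(a,b)]))
cv2.imwrite("pics/full1.png",S["pixels"])
E
```

```text
t 13.9833 tcp [ 0.6043 -0.2073  0.3049] w 0.0872 F [ 0.1  0.6 -0.1] tau [-0.02  0.02 -0.01]
tool shift [ 0.0002  0.1309 -0.0004] turn [-0.05  0.07  0.02]
q [ 0.58  0.37 -0.45  1.27  0.16  1.54 -1.48]
```

View pics/p14.png

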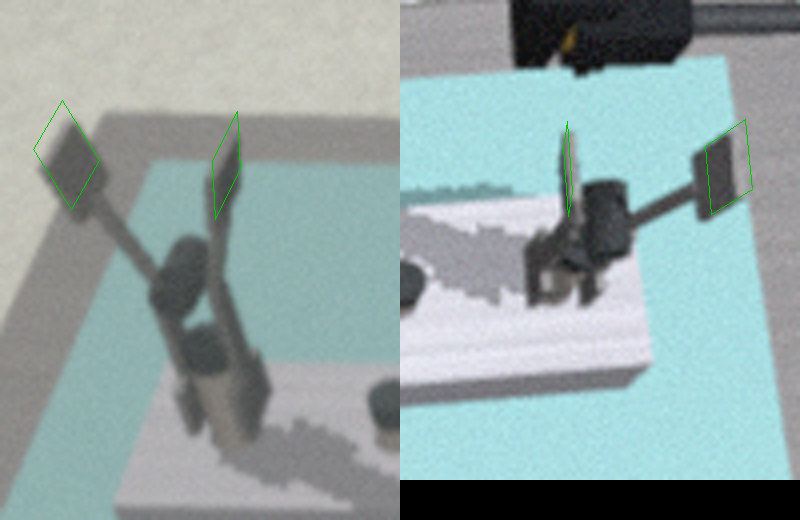

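View pics/full1.png

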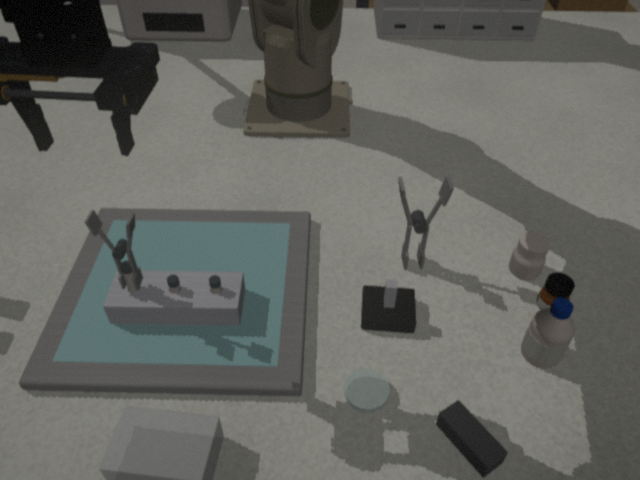

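Request:
arm_command --targets '[[[0,0,0,0,0,0],[0,0,0,0,0,0],[0,0,0,0,0,0],[0,0,0,0,0,0],[0,0,0,0,0,0],[0,0,0,0,0,0],[0,0,0,0,0,0],[0,0,0,0,0,0],[0,0,0,0,0,0],[0,0,0,0,0,0]]]'

```text
time: 14.92
ee_pos: [0.6042, -0.2074, 0.3046]
eef_rot: [0.484, -0.516, 0.516, -0.484]
ft_force: [-0.1, -0.0, 0.5]
width: 0.087
```

```bash
python3 - <<'E'
from ov import *
from bench import vision,r
S0=load("scene1"); S=vision.camera("scene")
a=S["pixels"][200:300,80:160].astype(np.float32).mean(2);b=S0["pixels"][200:300,80:160].astype(np.float32).mean(2)
print("shift px",cv2.phaseCorrelate(b,a),"mean abs diff",np.abs(a-b).mean())
print(r.close_job())
E
```

```text
shift px ((-0.010911159762969191, -0.06548573168215199), 1.0479030771255493) mean abs diff 1.64275
the job is handed in; nothing more can be done
None
```

The tweezers are clipped on the tall sample tube, close to upright, and the tube is still standing in its hole in the rack. I handed the job in at about 15 s of the 32 s limit.

- **First squeeze went wrong:** the jaw tips pressed on the block (about 12 N upward force at the wrist). This tilted the tweezers by roughly 3°. I lifted about 4 mm, let them clip back on the post, and squeezed again while rising.
- **Second squeeze was good:** the jaws opened evenly at 34 mm over the plates. I then lifted them, lowered them around the tube and released in steps. I backed straight up until the gripper was well clear.

**Last checks:**
- The camera pictures show the jaws on the tube with the tips roughly 10 mm above the rack. The tube's cap is within about half a pixel of where it started.
- Nothing had moved about 1 s after the gripper backed off (picture shift under 0.1 pixel), with no force at the wrist.
- The plates sat a few pixels off my drawn model. Part of that offset was there at the start, so it is mostly model error. I read any remaining tilt as about 2° at most, within calibration error.

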